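Roll the dummy load onto the line in front of the coax switch

TASK

On the rubber mat, the long dummy load lies to one side of the white line that leads to the middle socket of the coax switch. With your fingertips on top of it, roll it sideways (do not pick it up, and let it turn over rather than just skid) until it lies along the line with the line under its middle, ready to be screwed to the socket; then let go so that it lies still. Leave the short adapter and everything else where it is.

Things in the scene. Friction and masses are not known exactly. Their poses are not given: they have to be found in the camera images.
- load: Dummy load: loose aluminium cylinder lying on the mat, 28 mm diameter, 90 mm long, 0.15 kg, with a thinner plug (20 mm thick, 18 mm long) towards the switch. Origin on its axis at mid-cylinder, 14 mm above the mat; x along it towards the plug, z up at the start, y and z turn as it rolls. Starts 40 to 68 mm left or right of the line. Rolls half as far as a fingertip on its top, then soon stops.
- line (a point): The marked line: straight, white, 5 mm wide, on the mat, leading to the switch's middle socket. Point on the line's centre and the mat's upper face; x along the line towards the switch, y across it to the left, z up. The line spans x = -110 to +105 mm of this point; the socket's tip is at x = 109 mm, 14 mm up, the switch's front at x = 125 mm.
- mat: The fixed black rubber mat, 300 (x) by 360 (y) by 3 mm thick, flat on the desk, with the coax switch fixed on its far edge: a grey box 55 (x) by 130 (y) mm, 40 mm tall, with a black knob reaching 72 mm above the desk. Origin: centre of the mat's underside; x parallel to the line. Its place and yaw vary.
- adapter: Bystander: a loose short steel barrel adapter, 20 mm in diameter and 40 mm long, lying on the mat on the other side of the line, 40 to 68 mm from it. Origin on its axis at mid-length; x along its axis. Must not be displaced.
- screwdriver: Bystander: a loose screwdriver 170 mm long with a thick black handle, lying along x near the left edge of the mat, about 140 mm from the line. Origin underneath it. Must not be displaced.
- tape: Bystander: a loose roll of black tape, a ring 56 mm in outer diameter, 18 mm tall, lying near the right edge of the mat, about 145 mm from the line. Origin: centre of its underside. Must not be displaced.
- cap: Bystander: a loose brass socket cap, 19 mm in diameter and 14 mm tall, standing near the right edge of the mat, about 145 mm from the line. Origin: centre of its underside. Must not be displaced.
- mug: Bystander: a white mug, 82 mm across and 95 mm tall, on the desk well to the right. Origin: centre of its underside. Must not be displaced.
- drive: Bystander: a flat black pocket drive, 115 by 78 by 16 mm, on the desk well to the left. Origin: centre of its underside. Must not be displaced.
- handheld: Bystander: a black handheld radio standing on the desk well to the left, 115 mm tall plus a 130 mm antenna. Origin: centre of its underside. Must not be displaced.
Mind the look-alikes: they are no part of the job. What is meant by the load is not green or yellow, and is the smaller of those in its own colour.

How it is judged (in metres and radians):
On the way:
1. the dummy load has turned over by at least 60 degrees as it rolls (angle between load's own z axis and vertical above 1.05 rad).
At the end, for the whole second after the job is handed in: The dummy load lies flat on the mat at rest, let go, its axis within 7 mm of the line's centre and within 8 degrees of its direction, its middle between 75 mm before and 55 mm beyond the listed point of the line (y of load in the frame of line between -0.007 and 0.007 m and x of load in the frame of line between -0.075 and 0.055 m and z of load in the frame of line between 0.01 and 0.018 m and angle between the x axis of load and the x axis of line, either way round below 0.14 rad and linear speed of load below 0.01 m/s and angular speed of load below 0.3 rad/s and contact force between the fingers and load below 0.05 N); the robot touches nothing.
It fails at once if the dummy load is lifted or stood up (its centre rises more than 8 mm) (z of load in the frame of line above 0.022 m).
It fails at once if the short adapter is displaced by more than 12 mm (distance of adapter from where it was at the start of the episode above 0.012 m).
It fails at once if another bystander (screwdriver, tape, cap, mug, drive, handheld radio) is displaced by more than 20 mm (distance of any of screwdriver, tape, cap, mug, drive, handheld from where it was at the start of the episode above 0.02 m).
It also fails if it takes over 58 s, if anything falls off the work surface, if the arm or the gripper's body presses on something with over 40 N, if the wrist force passes 120 N, or if a joint passes its speed limit or range.

ROBOT

A 7-joint arm with a two-finger parallel gripper is mounted at the origin on the work surface. World frame = base frame: x ahead of the robot, y to its left, z up, the work surface at z = 0. Lengths are in m, angles in degrees, forces in N, time in s.
With the tool pointing down it reaches from about 0.425 to 0.875 m from the base axis. Payload 4.7 kg.
Tool frame: the origin (TCP) lies midway between the tips of the shut fingers; the grasp point (between the pads) lies 19 mm behind it; z points along the fingers, y is the direction in which the jaws open and shut (so a half turn about z gives the same grasp; the last joint's range is limited). The gripper opens to 87 mm and grips with 3 to 60 N. Pads are 19 mm wide; open, the fingers measure 117 mm over their backs; the gripper's body (75 mm by 190 mm) begins 51 mm behind the grasp point.
Start: joints at [-74.364, 18.392, -4.016, 83.108, 1.295, 78.541, -3.26], TCP at [0.166, 0.628, 0.223] pointing down, gripper open.
Joint ranges: [-163.93, 163.93], [-17.29, 119.83], [-79.2, 71.16], [3.27, 140.29], [-89.18, 269.18], [5.43, 117.66], [-154.24, 154.24]. Speed limits (degrees/s): [147.25, 147.25, 180, 180, 180, 180, 180].

INTERFACE

Orientations are given as [roll, pitch, yaw] about the fixed x, y, z axes, in that order (R = Rz(yaw) Ry(pitch) Rx(roll)).
In Python, from cell import env gives the robot as it stands. The module is installed in compiled form; this text tells all that it offers.
- The arm moves only by the tool servo_tool, never from a script. Its argument "plan" is a list of rows, each a list of 3 entries, a list of its own where there are three numbers: the opening, from 0 (shut) to 1 (fully open), then the shift along the tool's x, y, z in cm, then the turn, a rotation vector about the tool's x, y, z in degrees. A call has 1 to 20 rows; each row shifts and turns the pose as measured when the row begins, along the tool's axes as they then stand; what a row does not reach is not made up. A row lasts 1/12 s, in which the tool goes at most 41.7 mm and 7.16 degrees, less where a joint would pass 70% of its speed; a pose out of reach is approached as far as the arm can. A call is refused whole if a number of a shift passes 4.17 or a number of a turn 7.16, either way. A call with a gripper value outside its range is refused whole. The fingers move at their own pace and stop on an object; "force" is the grip in N (left out, the last holds). Time passes only in rows, so rows that do not move let the fingers close. It gives the time, the measured TCP pose, the force and the opening at its end, in the units of the state.
- env.get_obs(): the state, without advancing time (a new reading comes with each control period).
- env.read_camera(name): name is "side" or "top" or "wrist"; returns a dict with "image" (480x640x3 uint8, blue, green, red), "fx", "fy", "cx", "cy" (pixels), "rvec" (rotation vector, rad) and "tvec" (3), from world to camera coordinates, as OpenCV has them; the wrist camera has in their place "T_tool_cam" (4x4, takes a point from camera to tool coordinates, whose origin is the TCP and whose axes are the flange's). Camera axes: x right, y down, z forward; pixel columns grow to the right and rows downward; lengths in m; the calibration is good to about 2 mm. A picture is of the moment at which its call begins: read the wrist's pose just before it. There is no depth.
- env.sign_off(): hands the job in, once; it reports no verdict.
The state is a dict: "time_s": time; "qpos": joint angles; "joint_velocities": joint speeds; "effort": joint torques, N m; "tool_pos": TCP position; "tool_rot": TCP orientation; "force": force on the tool from outside, world axes, zero at the start; "wrist_torque": the same for the moment, N m; "grip_width": finger opening in m.
Only numpy, scipy, OpenCV 4.12 (cv2) and the standard library are available. Lean on these libraries where they do the work, as an engineer would, in place of code of your own. Each camera call takes 0.05 s, during which the arm holds its last target. There are 200 camera calls.

## Working session

There is one attempt and no reset: what is moved stays moved. The work goes in short steps, Python scripts to look and compute and a tool call to move; the robot and the scene stay as the last step left them, time stands still between calls to the robot, and variables do not carry over. Pictures are saved under pics/ and viewed, about 8 in all and at most 12, crops included, and the job is handed in when it is done.

Besides the shell and the picture viewer there is one more tool, called after "Call:" by a JSON object that holds its "op" and its "data", one argument or row to a line. servo_tool: Moves the arm, as the interface text tells. Its arguments: {"type":"object","properties":{"plan":{"type":"array"},"force":{"type":"number"}},"required":["plan"]}

```bash
mkdir -p pics; cat > h.py <<'E'
import numpy as np, cv2
from cell import env
from scipy.spatial.transform import Rotation as R
def cast(c,uv,z):
    uv=np.array(uv,float).reshape(-1,2); Rm=cv2.Rodrigues(np.array(c["rvec"],float))[0]; t=np.array(c["tvec"],float).ravel()
    d=np.c_[(uv[:,0]-c["cx"])/c["fx"],(uv[:,1]-c["cy"])/c["fy"],np.ones(len(uv))]@Rm
    o=-Rm.T@t
    return o+d*((z-o[2])/d[:,2])[:,None]
E
python3 - <<'E'
from h import *
import pickle
o=env.get_obs();print(o)
for n in("top","side"):
    c=env.read_camera(n);cv2.imwrite(f"pics/{n}0.png",c["image"]);pickle.dump(c,open(n+"0.pkl","wb"))
    print(n,cast(c,[[320,240],[0,240],[320,0]],0.003), -cv2.Rodrigues(np.array(c["rvec"],float))[0].T@np.array(c["tvec"]).ravel())
E
```

```text
{'time_s': 0.0, 'qpos': array([-74.36541948,  18.43945278,  -4.01534346,  83.17576049,
         1.29412395,  78.54022939,  -3.26093236]), 'joint_velocities': array([-0.15990359,  0.06947611, -0.04558263,  0.06135984, -0.03003129,
        0.03729291, -0.01995601]), 'effort': array([-4.54745259e-04, -4.91271079e+01, -4.04367289e-01, -3.12540793e+01,
       -6.41605980e-02,  4.32964310e-02,  1.59189367e-04]), 'tool_pos': array([0.16623586, 0.62780558, 0.2214495 ]), 'tool_rot': array([-1.79889752e+02,  4.97534214e-03,  1.65173907e+02]), 'force': array([0.19859089, 0.04409763, 0.29484612]), 'wrist_torque': array([0.05048296, 0.02369908, 0.04315595]), 'grip_width': 0.08693274268080187}
top [[ 0.48985502 -0.03202379  0.003     ]
 [ 0.49336746  0.84700526  0.003     ]
 [ 1.22582048 -0.03909812  0.003     ]] [0.23509679 0.01787679 1.48112106]
side [[ 0.51037046  0.07313773  0.003     ]
 [-0.42445886  0.34262797  0.003     ]
 [ 1.34464118  2.83280298  0.003     ]] [ 0.08248759 -1.30836525  1.05467251]
```

View pics/top0.png

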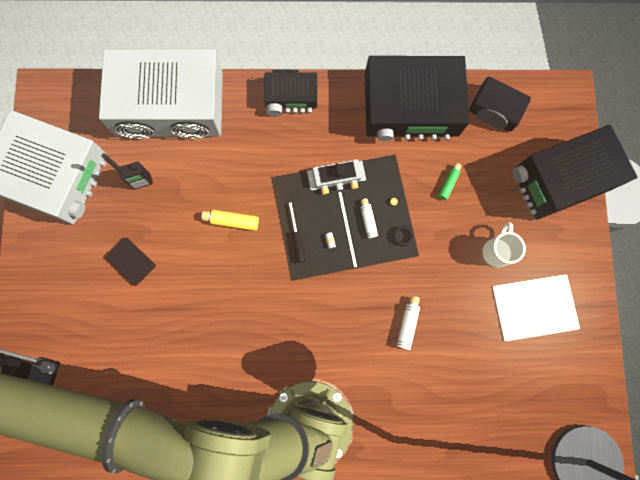

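View pics/side0.png

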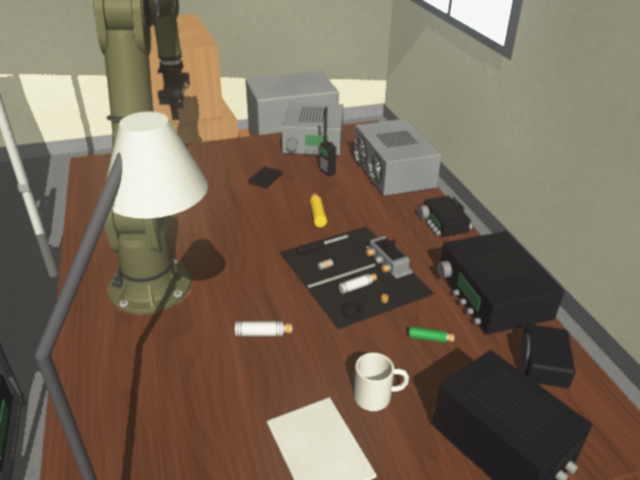

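Top view candidates: silver load on the mat (368,218), a bigger silver one on the desk (408,323), green (450,182), yellow (230,220), and the adapter (330,240). I choose the silver one at (368,218): it is on the mat, to the right of the line (341,190)-(355,266), and is the smaller of the two silver ones. Next I'll check it in a crop and measure.

```bash
python3 - <<'E'
from h import *
import pickle
c=pickle.load(open("top0.pkl","rb"));im=c["image"]
cv2.imwrite("pics/crop1.png",cv2.resize(im[150:285,265:425],None,fx=4.4,fy=4.4,interpolation=cv2.INTER_CUBIC))
m=(im.min(2)>110).astype(np.uint8); 
mat=np.zeros_like(m);cv2.fillConvexPoly(mat,np.array([[285,190],[398,185],[415,252],[293,275]]),1)
n,l,s,ce=cv2.connectedComponentsWithStats(m*mat)
for i in range(1,n):
    if s[i,4]<15: continue
    p=np.argwhere(l==i)[:,::-1].astype(np.float32)
    r=cv2.fitLine(p,cv2.DIST_L2,0,.01,.01).ravel()
    t=(p-r[2:])@r[:2]; e=[r[2:]+r[:2]*t.min(),r[2:]+r[:2]*t.max()]
    w=cast(c,e,.003 if s[i,4]<0 else .003); w2=cast(c,e,.017)
    print(s[i],ce[i],e,"\n",w[:,:2],w2[:,:2],np.degrees(np.arctan2(*(w[1]-w[0])[[1,0]])))
E
```

```text
[321 188   8   5  26] [325.38461538 189.88461538] [array([321.4295 , 187.33398], dtype=float32), array([328.19528, 191.6972 ], dtype=float32)] 
 [[ 0.64110112 -0.0375258 ]
 [ 0.62832627 -0.05653497]] [[ 0.63725566 -0.03700105]
 [ 0.6246018  -0.05583018]] -123.90253632084861
[338 191  19  74 275] [347.01818182 227.87636364] [array([339.28857, 191.14972], dtype=float32), array([354.59454, 263.87488], dtype=float32)] 
 [[ 0.62986027 -0.08796146]
 [ 0.42254709 -0.12699384]] [[ 0.62612127 -0.08695902]
 [ 0.42077165 -0.1256217 ]] -169.3373232984647
[361 198  18  41 398] [368.8919598  219.24120603] [array([363.96533, 198.00804], dtype=float32), array([373.07874, 237.28564], dtype=float32)] 
 [[ 0.6097361  -0.15744567]
 [ 0.49694521 -0.18020848]] [[ 0.60618771 -0.1557851 ]
 [ 0.49446512 -0.17833232]] -168.59014840420394
[391 198   6   7  33] [393.6969697  201.09090909] [array([393.10388, 197.9802 ], dtype=float32), array([394.27786, 204.13768], dtype=float32)] 
 [[ 0.60962921 -0.24005166]
 [ 0.59173586 -0.24277465]] [[ 0.60608183 -0.23760869]
 [ 0.58835796 -0.24030589]] -171.34718092674333
[289 202   8  30  94] [292.5212766  216.43617021] [array([289.74112, 201.85866], dtype=float32), array([295.32343, 231.12903], dtype=float32)] 
 [[0.59906567 0.05208755]
 [0.51520962 0.0365203 ]] [[0.59561834 0.05176353]
 [0.51255653 0.03634372]] -169.48318879145745
[326 232  10  16 110] [330.43636364 239.82727273] [array([328.48328, 232.13113], dtype=float32), array([332.36212, 247.41565], dtype=float32)] 
 [[ 0.51202909 -0.05590812]
 [ 0.46883511 -0.06614642]] [[ 0.50940613 -0.05520927]
 [ 0.46662127 -0.06535059]] -166.66524230506786
```

View pics/crop1.png

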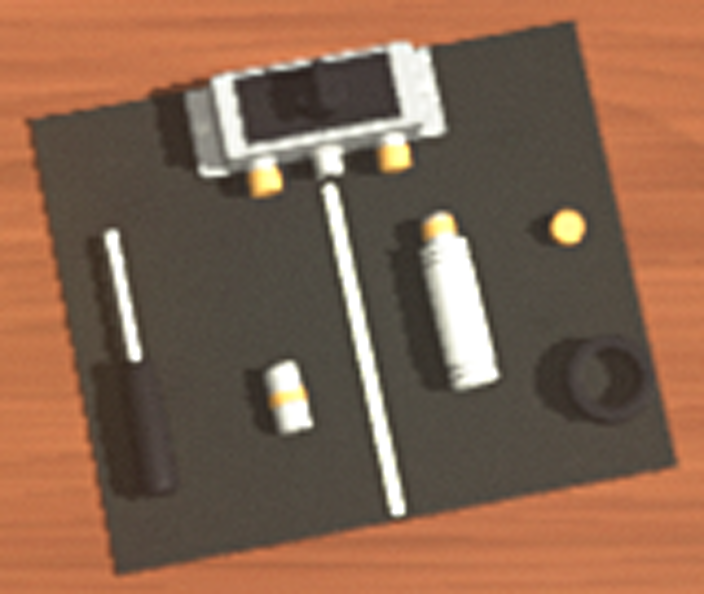

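Confirmed: the silver load has its gold plug towards the switch at crop (440,225), and the line at crop (330,180)-(398,515) is about 63 mm to its left. The adapter is on the other side at crop (288,395). I'll plan the approach with yaw along the line and the fingers shut.

```bash
cat >> h.py <<'E'
def plan(p0,y0,wps):
    "wps: (xyz,yaw,nrows); tool down; world -> tool rows"
    p=np.array(p0,float)
    for q,y1,n in wps:
        q=np.array(q,float); d=(q-p)/n; dy=(y1-y0)/n
        rows=[]
        for k in range(n):
            s=R.from_euler("xyz",[180,0,y0+dy*k],degrees=True).inv().apply(d)*100
            rows.append(f"[0,[{s[0]:.2f},{s[1]:.2f},{s[2]:.2f}],[0,0,{-dy:.1f}]]")
        print(",".join(rows),"\n"); p=q;y0=y1
E
python3 - <<'E'
from h import *
o=env.get_obs()
print(env.read_camera("wrist")["T_tool_cam"])
plan(o["tool_pos"],165.2,[((.44,.30,.22),95,14),((.52,-.15,.20),10.7,16)])
E
```

```text
[[-8.21645701e-04 -9.68807859e-01 -2.47811738e-01  6.80013146e-02]
 [ 9.99999644e-01 -7.48294413e-04 -3.90182891e-04 -9.04331469e-08]
 [ 1.92576112e-04 -2.47811970e-01  9.68808129e-01 -1.61774820e-01]
 [ 0.00000000e+00  0.00000000e+00  0.00000000e+00  1.00000000e+00]]
[0,[-2.49,-1.76,0.01],[0,0,5.0]],[0,[-2.63,-1.54,0.01],[0,0,5.0]],[0,[-2.76,-1.30,0.01],[0,0,5.0]],[0,[-2.86,-1.06,0.01],[0,0,5.0]],[0,[-2.94,-0.80,0.01],[0,0,5.0]],[0,[-3.00,-0.54,0.01],[0,0,5.0]],[0,[-3.04,-0.28,0.01],[0,0,5.0]],[0,[-3.05,-0.01,0.01],[0,0,5.0]],[0,[-3.04,0.25,0.01],[0,0,5.0]],[0,[-3.01,0.52,0.01],[0,0,5.0]],[0,[-2.95,0.78,0.01],[0,0,5.0]],[0,[-2.87,1.03,0.01],[0,0,5.0]],[0,[-2.77,1.28,0.01],[0,0,5.0]],[0,[-2.65,1.52,0.01],[0,0,5.0]] 

[0,[-2.85,0.25,0.12],[0,0,5.3]],[0,[-2.81,0.51,0.13],[0,0,5.3]],[0,[-2.75,0.77,0.13],[0,0,5.3]],[0,[-2.67,1.02,0.13],[0,0,5.3]],[0,[-2.56,1.26,0.13],[0,0,5.3]],[0,[-2.44,1.49,0.13],[0,0,5.3]],[0,[-2.29,1.71,0.13],[0,0,5.3]],[0,[-2.12,1.91,0.13],[0,0,5.3]],[0,[-1.94,2.10,0.13],[0,0,5.3]],[0,[-1.74,2.27,0.13],[0,0,5.3]],[0,[-1.52,2.42,0.13],[0,0,5.3]],[0,[-1.30,2.55,0.13],[0,0,5.3]],[0,[-1.06,2.65,0.13],[0,0,5.3]],[0,[-0.81,2.74,0.13],[0,0,5.3]],[0,[-0.55,2.80,0.13],[0,0,5.3]],[0,[-0.29,2.84,0.13],[0,0,5.3]]
```

Call:
{"op": "servo_tool", "data": {
  "plan": [
    [0, [-2.5, -1.8, 0], [0, 0, 5]],
    [0, [-2.6, -1.5, 0], [0, 0, 5]],
    [0, [-2.8, -1.3, 0], [0, 0, 5]],
    [0, [-2.9, -1.1, 0], [0, 0, 5]],
    [0, [-2.9, -0.8, 0], [0, 0, 5]],
    [0, [-3.0, -0.5, 0], [0, 0, 5]],
    [0, [-3.0, -0.3, 0], [0, 0, 5]],
    [0, [-3.0, 0, 0], [0, 0, 5]],
    [0, [-3.0, 0.3, 0], [0, 0, 5]],
    [0, [-3.0, 0.5, 0], [0, 0, 5]],
    [0, [-3.0, 0.8, 0], [0, 0, 5]],
    [0, [-2.9, 1.0, 0], [0, 0, 5]],
    [0, [-2.8, 1.3, 0], [0, 0, 5]],
    [0, [-2.6, 1.5, 0], [0, 0, 5]]
  ],
  "force": 20
}}

```text
time_s: 1.32
tool_pos: [0.435, 0.2848, 0.2149]
tool_rot: [-179.4, 0.2, 92.8]
force: [0.7, 0.8, 0.2]
grip_width: 0.0036
```

Call:
{"op": "servo_tool", "data": {
  "plan": [
    [0, [-2.8, 0.3, 0], [0, 0, 5.2]],
    [0, [-2.7, 0.5, 0], [0, 0, 5.2]],
    [0, [-2.6, 0.8, 0], [0, 0, 5.2]],
    [0, [-2.5, 1.0, 0], [0, 0, 5.2]],
    [0, [-2.5, 1.3, 0], [0, 0, 5.2]],
    [0, [-2.4, 1.5, 0], [0, 0, 5.2]],
    [0, [-2.2, 1.7, 0], [0, 0, 5.2]],
    [0, [-2.1, 1.9, 0], [0, 0, 5.2]],
    [0, [-1.9, 2.1, 0], [0, 0, 5.2]],
    [0, [-1.7, 2.3, 0], [0, 0, 5.2]],
    [0, [-1.5, 2.4, 0], [0, 0, 5.2]],
    [0, [-1.3, 2.5, 0], [0, 0, 5.2]],
    [0, [-1.0, 2.6, 0], [0, 0, 5.2]],
    [0, [-0.8, 2.6, 0], [0, 0, 5]],
    [0, [-0.5, 2.5, 0], [0, 0, 3]],
    [0, [0, 1, 0], [0, 0, 1]],
    [0, [0, 0, 0], [0, 0, 0]],
    [0, [0, 0, 0], [0, 0, 0]]
  ]
}}

```text
time_s: 2.82
tool_pos: [0.486, -0.1673, 0.214]
tool_rot: [179.8, 0.6, 11.3]
force: [-0.0, 0.7, -0.6]
grip_width: 0.0004
```

```bash
python3 - <<'E'
from h import *
o=env.get_obs();c=env.read_camera("wrist");print({k:np.round(o[k],3) for k in("time_s","tool_pos","tool_rot","force","qpos")})
cv2.imwrite("pics/w1.png",c["image"]);np.savez("w1.npz",p=o["tool_pos"],r=o["tool_rot"],im=c["image"]);print(c["fx"],c["cx"],c["cy"])
E
```

```text
{'time_s': np.float64(2.817), 'tool_pos': array([ 0.486, -0.167,  0.214]), 'tool_rot': array([179.839,   0.642,  11.346]), 'force': array([-0.007,  0.748, -0.586]), 'qpos': array([-26.507,   1.857,  43.547, 103.865,  -0.861,  75.278, -61.4  ])}
423.0379166377378 320.0518340826314 238.03931293816112
```

View pics/w1.png

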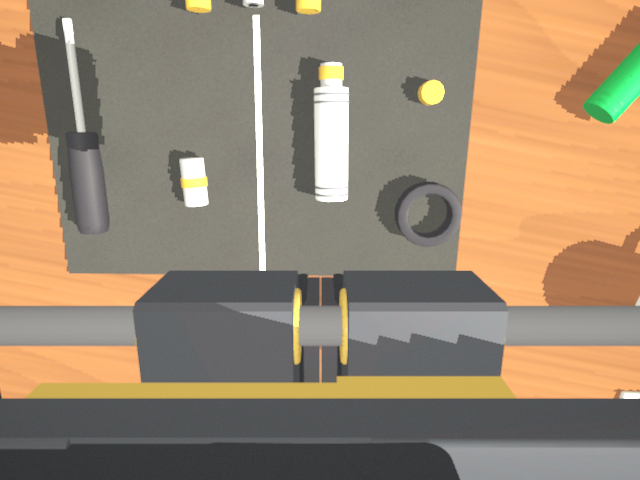

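The wrist view shows the line from (256,15) to (263,270) and the load's cylinder at (332,85)-(332,200). The adapter is at (194,182). I'll measure from this picture.

```bash
cat >> h.py <<'E'
def wcast(c,p,r,uv,z):
    uv=np.array(uv,float).reshape(-1,2); T=np.array(c["T_tool_cam"]); Rt=R.from_euler("xyz",r,degrees=True).as_matrix()
    d=np.c_[(uv[:,0]-c["cx"])/c["fx"],(uv[:,1]-c["cy"])/c["fy"],np.ones(len(uv))]@(Rt@T[:3,:3]).T
    o=np.array(p)+Rt@T[:3,3]
    return o+d*((z-o[2])/d[:,2])[:,None]
def measure(name,vmax=262,line=None):
    o=env.get_obs();p,r=o["tool_pos"],o["tool_rot"];c=env.read_camera("wrist");im=c["image"]
    cv2.imwrite(f"pics/{name}.png",im)
    mx=im.max(2).astype(int);mn=im.min(2).astype(int)
    m=((mn>120)&(mx-mn<40)).astype(np.uint8);m[vmax:]=0
    n,l,s,ce=cv2.connectedComponentsWithStats(m)
    print("t",round(o["time_s"],2),"tcp",np.round(p,4),np.round(r,1),"F",np.round(o["force"],1))
    for i in range(1,n):
        if s[i,4]<250: continue
        pts=np.argwhere(l==i)[:,::-1].astype(np.float32)
        (cx,cy),(w,h),a=cv2.minAreaRect(pts)
        if w>h: w,h,a=h,w,a-90
        u=np.array([np.sin(np.radians(a)),-np.cos(np.radians(a))]) # up
        if u[1]>0:u=-u
        e=[np.array([cx,cy])-u*h/2,np.array([cx,cy])+u*h/2]
        z=.003 if w<14 else .017
        q=wcast(c,p,r,e,z); d=(q[1]-q[0])[:2]
        print(f"px {cx:.0f},{cy:.0f} w{w:.0f} h{h:.0f} mid",np.round(q.mean(0)[:2],4),f"len {np.linalg.norm(d)*1e3:.0f} yaw {np.degrees(np.arctan2(d[1],d[0])):.1f}",end=" ")
        if line is not None:
            L=np.array(line[:2]);t=np.radians(line[2]);dd=q.mean(0)[:2]-L
            print("line x,y mm",np.round([dd@[np.cos(t),np.sin(t)]*1e3,dd@[-np.sin(t),np.cos(t)]*1e3],1),end="")
        print()
E
python3 - <<'E'
from h import *
measure("w1b")
E
```

```text
t 2.87 tcp [ 0.4861 -0.1668  0.214 ] [179.8   0.6  11.4] F [-0.2  0.2  0.3]
px 270,130 w261 h419 mid [ 0.541  -0.1141] len 343 yaw 101.4 
px 75,74 w11 h117 mid [0.5517 0.052 ] len 89 yaw 11.1
```

```bash
python3 - <<'E'
import cv2,numpy as np
im=cv2.imread("pics/w1b.png")
for p in [(256,60),(300,60),(290,150),(332,140),(194,168),(400,100),(262,240),(200,250),(318,140),(345,140)]: print(p,im[p[1],p[0]])
mx=im.max(2).astype(int);mn=im.min(2).astype(int)
for th in(120,150,180):
    m=((mn>th)&(mx-mn<40)).astype(np.uint8);m[262:]=0
    n,l,s,c=cv2.connectedComponentsWithStats(m);print(th,[list(x) for x in s if x[4]>200])
E
```

```text
(256, 60) [255 255 255]
(300, 60) [108 119 119]
(290, 150) [125 134 138]
(332, 140) [255 255 255]
(194, 168) [255 255 255]
(400, 100) [126 137 140]
(262, 240) [255 255 255]
(200, 250) [125 136 138]
(318, 140) [232 243 245]
(345, 140) [255 255 255]
120 [[np.int32(0), np.int32(0), np.int32(640), np.int32(480), np.int32(230614)], [np.int32(60), np.int32(0), np.int32(420), np.int32(262), np.int32(73558)], [np.int32(62), np.int32(17), np.int32(24), np.int32(116), np.int32(1089)]]
150 [[np.int32(0), np.int32(0), np.int32(640), np.int32(480), np.int32(299005)], [np.int32(253), np.int32(14), np.int32(13), np.int32(248), np.int32(1881)], [np.int32(63), np.int32(18), np.int32(23), np.int32(114), np.int32(993)], [np.int32(315), np.int32(79), np.int32(35), np.int32(124), np.int32(4086)], [np.int32(180), np.int32(157), np.int32(27), np.int32(22), np.int32(511)], [np.int32(184), np.int32(186), np.int32(26), np.int32(22), np.int32(473)]]
180 [[np.int32(0), np.int32(0), np.int32(640), np.int32(480), np.int32(299473)], [np.int32(253), np.int32(15), np.int32(13), np.int32(247), np.int32(1828)], [np.int32(63), np.int32(18), np.int32(22), np.int32(114), np.int32(828)], [np.int32(315), np.int32(79), np.int32(35), np.int32(124), np.int32(3971)], [np.int32(181), np.int32(157), np.int32(25), np.int32(22), np.int32(482)], [np.int32(184), np.int32(186), np.int32(26), np.int32(22), np.int32(452)]]
```

```bash
sed -i 's/mn>120/mn>170/' h.py; python3 - <<'E'
from h import *
measure("w1c",line=(.54,-.1049,10.66))
E
```

```text
t 2.92 tcp [ 0.4862 -0.1661  0.214 ] [179.9   0.6  11.5] F [-0.2  0.2  0.3]
px 261,138 w8 h246 mid [ 0.5255 -0.1064] len 206 yaw 10.8 line x,y mm [-14.6   1.2]
px 75,74 w10 h115 mid [0.5516 0.0524] len 88 yaw 10.5 line x,y mm [ 40.5 152.4]
px 333,140 w34 h123 mid [ 0.5417 -0.166 ] len 99 yaw 11.9 line x,y mm [ -9.6 -60.4]
px 194,168 w21 h24 mid [ 0.498 -0.056] len 21 yaw -73.9 line x,y mm [-32.2  55.8]
px 197,197 w20 h24 mid [ 0.4744 -0.0619] len 21 yaw -72.9 line x,y mm [-56.5  54.4]
```

Call:
{"op": "servo_tool", "data": {
  "plan": [
    [0, [2.6, 1.0, 2.5], [0, 0, 0.5]],
    [0, [2.6, 1.0, 3], [0, 0, 0]],
    [0, [0, 0, 3], [0, 0, 0]],
    [0, [0, 0, 3], [0, 0, 0]],
    [0, [0, 0, 2], [0, 0, 0]],
    [0, [0, 0, 1], [0, 0, 0]],
    [0, [0, 0, 0], [0, 0, 0]],
    [0, [0, 0, 0], [0, 0, 0]]
  ]
}}

```text
time_s: 3.63
tool_pos: [0.5488, -0.1585, 0.0649]
tool_rot: [-179.6, 0.0, 12.6]
force: [0.1, 0.0, 0.7]
grip_width: 0.0004
```

Call:
{"op": "servo_tool", "data": {
  "plan": [
    [0, [-0.6, 1.0, 1.0], [0, 0, 1]],
    [0, [-0.4, 0.7, 1.0], [0, 0, 1]],
    [0, [0, 0, 0.5], [0, 0, 0]],
    [0, [0, 0, 0], [0, 0, 0]],
    [0, [0, 0, 0], [0, 0, 0]]
  ]
}}

```text
time_s: 4.05
tool_pos: [0.5452, -0.1791, 0.0422]
tool_rot: [-179.7, -0.4, 10.4]
force: [0.6, 0.3, 0.3]
grip_width: 0.0006
```

Call:
{"op": "servo_tool", "data": {
  "plan": [
    [0, [0, -0.4, 0.5], [0, 0, 0]],
    [0, [0, 0, 0.4], [0, 0, 0]],
    [0, [0, 0, 0.2], [0, 0, 0]],
    [0, [0, 0, 0.1], [0, 0, 0]],
    [0, [0, 0, 0.1], [0, 0, 0]]
  ]
}}

```text
time_s: 4.47
tool_pos: [0.5458, -0.1753, 0.0301]
tool_rot: [-179.7, -0.6, 10.4]
force: [-3.9, -1.6, 8.9]
grip_width: 0.0006
```

Call:
{"op": "servo_tool", "data": {
  "plan": [
    [0, [0, -0.4, 0.05], [0, 0, 0]],
    [0, [0, -0.4, 0.05], [0, 0, 0]],
    [0, [0, -0.4, 0.05], [0, 0, 0]],
    [0, [0, -0.4, 0.05], [0, 0, 0]],
    [0, [0, -0.4, 0.05], [0, 0, 0]]
  ]
}}

```text
time_s: 4.88
tool_pos: [0.5426, -0.1604, 0.0314]
tool_rot: [180.0, -0.7, 10.3]
force: [-2.2, -0.9, 5.9]
grip_width: 0.0005
```

Call:
{"op": "servo_tool", "data": {
  "plan": [
    [0, [0, -0.4, 0.05], [0, 0, 0]],
    [0, [0, -0.4, 0.05], [0, 0, 0]],
    [0, [0, -0.4, 0.05], [0, 0, 0]],
    [0, [0, -0.4, 0.05], [0, 0, 0]],
    [0, [0, -0.4, 0.05], [0, 0, 0]],
    [0, [0, 0, 0.03], [0, 0, 0]],
    [0, [0, 0, -1], [0, 0, 0]],
    [0, [-1, 0, -3], [0, 0, 0]],
    [0, [-3, 0, -4], [0, 0, 0]],
    [0, [-3, 0, -3], [0, 0, 0]],
    [0, [0, 0, -1], [0, 0, 0]],
    [0, [0, 0, 0], [0, 0, 0]],
    [0, [0, 0, 0], [0, 0, 0]]
  ]
}}

```text
time_s: 5.97
tool_pos: [0.4725, -0.1504, 0.1505]
tool_rot: [-179.9, -0.9, 10.4]
force: [-0.5, -0.1, -0.7]
grip_width: 0.0007
```

```bash
python3 - <<'E'
from h import *
measure("w2",line=(.5255,-.1064,10.8))
E
```

```text
t 5.97 tcp [ 0.4725 -0.1504  0.1505] [-179.9   -0.9   10.4] F [-0.5 -0.1 -0.7]
px 51,63 w12 h129 mid [0.5495 0.0522] len 82 yaw 11.2 line x,y mm [ 53.3 151.3]
px 273,130 w9 h261 mid [ 0.5278 -0.1057] len 181 yaw 10.6 line x,y mm [2.4 0.3]
px 335,133 w43 h150 mid [ 0.538  -0.1483] len 99 yaw 12.4 line x,y mm [  4.4 -43.5]
px 193,169 w25 h29 mid [ 0.4982 -0.056 ] len 20 yaw -73.4 line x,y mm [-17.3  54.6]
px 198,204 w24 h29 mid [ 0.4744 -0.0619] len 20 yaw -72.0 line x,y mm [-41.8  53.3]
```

View pics/w2.png

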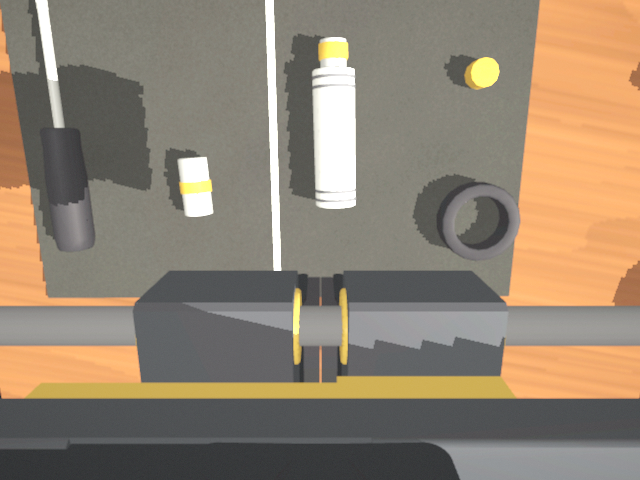

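Picture w2 shows the load rolled about 17 mm; its stripe pattern is now at (335,133), with the line at (273,130) and the adapter unmoved. Next comes stroke 2.

Call:
{"op": "servo_tool", "data": {
  "plan": [
    [0, [3, 1.1, 2], [0, 0, 0]],
    [0, [3, 1.1, 3], [0, 0, 0]],
    [0, [0, 0, 3], [0, 0, 0]],
    [0, [0, 0, 1.5], [0, 0, 0]],
    [0, [0, 0, 0.5], [0, 0, 0]],
    [0, [0, 0, 0], [0, 0, 0]]
  ]
}}

```text
time_s: 6.52
tool_pos: [0.5428, -0.1583, 0.041]
tool_rot: [-179.9, -0.8, 10.7]
force: [-0.4, -0.4, 0.1]
grip_width: 0.0003
```

Call:
{"op": "servo_tool", "data": {
  "plan": [
    [0, [0, 0, 0.5], [0, 0, 0]],
    [0, [0, 0, 0.4], [0, 0, 0]],
    [0, [0, 0, 0.15], [0, 0, 0]],
    [0, [0, 0, 0.1], [0, 0, 0]],
    [0, [0, 0, 0.1], [0, 0, 0]]
  ]
}}

```text
time_s: 6.93
tool_pos: [0.5437, -0.1612, 0.0306]
tool_rot: [179.9, -0.8, 10.6]
force: [0.1, -0.0, 0.6]
grip_width: 0.0003
```

Call:
{"op": "servo_tool", "data": {
  "plan": [
    [0, [0, -0.4, 0.05], [0, 0, 0]],
    [0, [0, -0.5, 0.05], [0, 0, 0]],
    [0, [0, -0.5, 0.05], [0, 0, 0]],
    [0, [0, -0.5, 0.05], [0, 0, 0]],
    [0, [0, -0.5, 0.05], [0, 0, 0]],
    [0, [0, -0.5, 0.05], [0, 0, 0]],
    [0, [0, -0.5, 0.05], [0, 0, 0]],
    [0, [0, -0.5, 0.05], [0, 0, 0]],
    [0, [0, 0, 0.03], [0, 0, 0]]
  ]
}}

```text
time_s: 7.68
tool_pos: [0.536, -0.1188, 0.0307]
tool_rot: [-179.9, -1.0, 10.7]
force: [-1.8, 0.6, 4.1]
grip_width: -0.0001
```

Call:
{"op": "servo_tool", "data": {
  "plan": [
    [0, [0, 0, -1], [0, 0, 0]],
    [0, [-1, 0, -3], [0, 0, 0]],
    [0, [-3, 0, -4], [0, 0, 0]],
    [0, [-3, 0, -3], [0, 0, 0]],
    [0, [0, 0, -0.5], [0, 0, 0]],
    [0, [0, 0, 0], [0, 0, 0]],
    [0, [0, 0, 0], [0, 0, 0]]
  ]
}}

```text
time_s: 8.27
tool_pos: [0.4706, -0.1296, 0.1466]
tool_rot: [-179.8, -1.6, 10.8]
force: [0.5, 0.9, -0.8]
grip_width: 0.0001
```

```bash
python3 - <<'E'
from h import *
measure("w3",line=(.5255,-.1064,10.8))
E
```

```text
t 8.27 tcp [ 0.4706 -0.1296  0.1466] [-179.8   -1.6   10.8] F [ 0.5  0.9 -0.8]
px 82,65 w12 h132 mid [0.5508 0.0517] len 84 yaw 11.2 line x,y mm [ 54.4 150.6]
px 303,130 w9 h261 mid [ 0.5316 -0.1049] len 179 yaw 10.5 line x,y mm [6.3 0.3]
px 336,139 w43 h152 mid [ 0.534  -0.1281] len 100 yaw 11.3 line x,y mm [  4.3 -22.9]
px 223,174 w25 h29 mid [ 0.4982 -0.0559] len 20 yaw -73.6 line x,y mm [-17.4  54.7]
px 227,210 w24 h28 mid [ 0.4744 -0.0617] len 20 yaw -73.5 line x,y mm [-41.8  53.4]
```

Call:
{"op": "servo_tool", "data": {
  "plan": [
    [0, [2.8, 1.1, 2], [0, 0, 0]],
    [0, [2.8, 1.1, 3], [0, 0, 0]],
    [0, [0, 0, 3], [0, 0, 0]],
    [0, [0, 0, 1.2], [0, 0, 0]],
    [0, [0, 0, 0.4], [0, 0, 0]],
    [0, [0, 0, 0], [0, 0, 0]]
  ]
}}

```text
time_s: 8.82
tool_pos: [0.5377, -0.1381, 0.0416]
tool_rot: [-179.8, -1.4, 11.1]
force: [0.4, 0.1, -0.3]
grip_width: 0.0004
```

Call:
{"op": "servo_tool", "data": {
  "plan": [
    [0, [0, 0, 0.5], [0, 0, 0]],
    [0, [0, 0, 0.4], [0, 0, 0]],
    [0, [0, 0, 0.15], [0, 0, 0]],
    [0, [0, 0, 0.1], [0, 0, 0]],
    [0, [0, 0, 0.1], [0, 0, 0]]
  ]
}}

```text
time_s: 9.23
tool_pos: [0.5383, -0.141, 0.0307]
tool_rot: [-180.0, -1.3, 11.0]
force: [-1.1, -0.2, 1.1]
grip_width: 0.0005
```

Call:
{"op": "servo_tool", "data": {
  "plan": [
    [0, [0, -0.4, 0.05], [0, 0, 0]],
    [0, [0, -0.5, 0.05], [0, 0, 0]],
    [0, [0, -0.5, 0.05], [0, 0, 0]],
    [0, [0, -0.5, 0.05], [0, 0, 0]],
    [0, [0, -0.5, 0.05], [0, 0, 0]],
    [0, [0, -0.5, 0.05], [0, 0, 0]],
    [0, [0, -0.5, 0.05], [0, 0, 0]],
    [0, [0, -0.5, 0.05], [0, 0, 0]],
    [0, [0, -0.2, 0.05], [0, 0, 0]],
    [0, [0, 0, 0.03], [0, 0, 0]]
  ]
}}

```text
time_s: 10.07
tool_pos: [0.53, -0.0951, 0.0306]
tool_rot: [-179.7, -1.6, 11.1]
force: [-3.1, 0.8, 5.6]
grip_width: 0.0004
```

Call:
{"op": "servo_tool", "data": {
  "plan": [
    [0, [0, 0, -1], [0, 0, 0]],
    [0, [-1, 0, -3], [0, 0, 0]],
    [0, [-3, 0, -4], [0, 0, 0]],
    [0, [-3, 0, -3], [0, 0, 0]],
    [0, [0, 0, -0.5], [0, 0, 0]],
    [0, [0, 0, 0], [0, 0, 0]],
    [0, [0, 0, 0], [0, 0, 0]]
  ]
}}

```text
time_s: 10.65
tool_pos: [0.4644, -0.1051, 0.1466]
tool_rot: [-179.3, -2.4, 11.3]
force: [-0.7, 0.5, 0.2]
grip_width: 0.0001
```

```bash
python3 - <<'E'
from h import *
measure("w4",line=(.5255,-.1064,10.8))
E
```

```text
t 10.65 tcp [ 0.4644 -0.1051  0.1466] [-179.3   -2.4   11.3] F [-0.7  0.5  0.2]
px 125,64 w11 h130 mid [0.5509 0.0512] len 84 yaw 10.2 line x,y mm [ 54.5 150.1]
px 344,24 w26 h49 mid [ 0.6021 -0.0915] len 29 yaw 11.9 line x,y mm [78.   0.3]
px 344,163 w42 h196 mid [ 0.5135 -0.1102] len 132 yaw 11.9 line x,y mm [-12.5  -1.5]
px 262,174 w24 h29 mid [ 0.4981 -0.0554] len 20 yaw -78.7 line x,y mm [-17.3  55.3]
px 264,209 w24 h28 mid [ 0.4745 -0.0612] len 20 yaw -78.6 line x,y mm [-41.6  54. ]
```

View pics/w4.png

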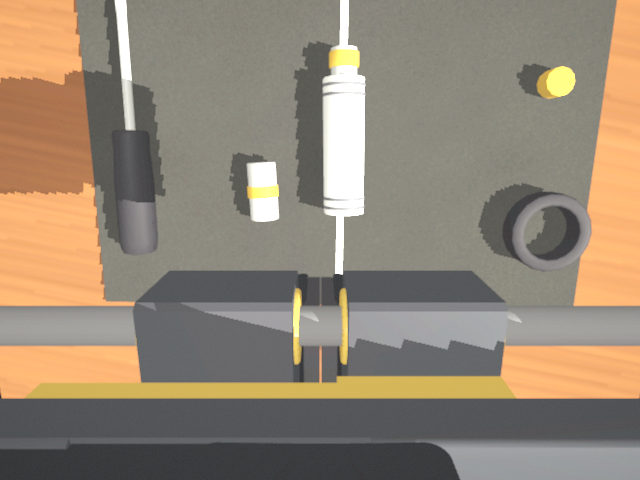

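Picture w4 shows the load lying on the line. Its axis is at column 344 at row 145, while the line runs from (344,20) to (339,240), so it is at about column 342 there, an offset of about 1–2 mm. I'll do one stillness check and then hand in.

```bash
python3 - <<'E'
from h import *
im=cv2.imread("pics/w4.png"); c=env.read_camera("wrist");c=env.read_camera("wrist");a=c["image"]
f=lambda i,r0,r1:np.nonzero((i[r0:r1].min(2)>170)[:,300:400])[1].mean()+300
for i in(im,a): print("cyl",f(i,100,190),"line above",f(i,5,35),"below",f(i,225,262))
o=env.get_obs();print(o["time_s"],o["tool_pos"],o["force"])
env.sign_off()
E
```

```text
cyl 343.6320450885668 line above 343.9270072992701 below 339.17665615141954
cyl 343.37450093159435 line above 343.5800711743772 below 338.8244514106583
10.8 [ 0.46355614 -0.10521926  0.14446158] [0.73664658 0.07777789 0.03746094]
the job is handed in; nothing more can be done
```

The dummy load now lies along the white line and the job is handed in at 10.8 s of the 58 s allowed; sign-off reports no verdict. I rolled it about 60 mm onto the line in three strokes, with the shut fingertips pressing on top at up to about 9 N, and never picked it up. The fingertip travelled about twice as far as the load on each measured stroke, which means it rolled rather than skidded; 60 mm is about 4 rad of turning.

My last checks:
- **Position:** the load's axis is about 1–2 mm from the line's centre (limit 7 mm) and within about 2 degrees of its direction (limit 8). The automatic figure (-1.5 mm) came from an outline that merged the load with part of the line, so I confirmed it from pixel columns.
- **At rest:** between two pictures 0.1 s apart, the load and the line shifted together by about 0.3 pixels. That is the arm drifting slightly, so the load itself is still.
- **Bystanders:** the adapter's position agreed within about 1 mm before and after, and nothing else on the mat appeared to move.
- **Let go:** the fingers are about 11 cm above the load and touching nothing.

I did not check the turn angle directly, nor take a last picture with the top camera.

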